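# Hang the round tile pail on the rotary rack

## Robot

A 6-joint arm with a two-finger parallel gripper is mounted at the origin on the work surface. World frame = base frame: x ahead of the robot, y to its left, z up, the work surface at z = 0. Lengths are in mm, angles in degrees, forces in N, time in s.
With the tool pointing down it reaches from about 350 to 850 mm from the base axis. Payload 8.1 kg.
Tool frame: the origin (TCP) lies midway between the tips of the shut fingers; the grasp point (between the pads) lies 19 mm behind it; z points along the fingers, y is the line along which they close (so a half turn about z gives the same grasp; the last joint's range is limited). The gripper opens to 85 mm and grips with 20 to 120 N. Pads are 22 mm wide; open, the fingers measure 114 mm over their backs; the gripper's body (76 mm by 85 mm) begins 54 mm behind the grasp point. The pads swing forward as they close: fully open they stand 13 mm farther back than shut.
Start: joints at [70.107, 7.471, 85.268, -0, 87.261, -4.893], TCP at [155.27, 579.566, 231.292] pointing down, gripper open.
Joint ranges: [-169.43, 169.43], [-51.17, 129.36], [1.28, 143.12], [-76.62, 256.62], [0, 156.53], [-152.29, 152.29]. Speed limits (degrees/s): [136.94, 136.94, 159.86, 180, 180, 180].

## Interface

Orientations are given as [roll, pitch, yaw] about the fixed x, y, z axes, in that order (R = Rz(yaw) Ry(pitch) Rx(roll)).
In Python, from bench import r, eyes, probe_bus gives the robot as it stands (r), with the cameras (eyes) and the readings (probe_bus).
- The arm moves only by the tool steer_hand, called after "Emit:" by a JSON object that holds its "fn" and its "kwargs". Schema: {"type":"object","properties":{"motion":{"type":"array","items":{"type":"number"},"minItems":7,"maxItems":56},"squeeze":{"type":"number"},"only":{"type":"string"},"quiet":{"type":"boolean"},"lines":{"type":"string"}},"required":["motion"],"additionalProperties":false}. motion is one flat list of numbers that holds 1 to 8 rows one after another, with no inner brackets; each row has 7 numbers: a rotation vector rx, ry, rz in shares of 90 degrees (1.0 is 90 degrees), then dx, dy, dz in a scale on which 1.0 is 75 cm, then the finger opening in mm; each row is the pose to reach, as a shift and turn from the pose commanded when the call began, along the tool's axes at that moment; what a row does not reach only later rows make up. A row lasts 1/8 s, in which the tool goes at most 62.5 mm and 10.7 degrees, less where a joint would pass 70% of its speed; a pose out of reach is approached as far as the arm can. The fingers move at their own pace and stop on an object; squeeze is the grip in N (left out, the last holds). Time passes only in rows, so rows that do not move let the fingers close. The tool returns the time, the measured TCP pose, the force, the opening and the grip force at its end. only (a regular expression) keeps the lines of the reply that match it, lines (a string "A,B") keeps lines A to B, and quiet returns only ok. Input that does not fit is refused with a message, and nothing moves.
- probe_bus.sense(): the state, without advancing time (a new reading comes with each control period).
- eyes.snapshot(name): name is "scene" or "top"; returns a dict with "pixels" (420x560x3 uint8, blue, green, red), "fx", "fy", "cx", "cy" (pixels), "pose" (4x4, takes a point from camera to world coordinates). Camera axes: x right, y up, looking along -z (the intrinsics and any distortion apply to the point x, -y, -z); pixel columns grow to the right and rows downward; lengths in mm; the calibration is good to about 2 mm. A picture is of the moment at which its call begins. There is no depth.
- r.hand_in(): hands the job in; it is judged then, once.
The state is a dict: "time": time; "joint_pos": joint angles; "qd": joint speeds; "joint_efforts": joint torques, N m; "tool_pos": TCP position; "tcp_rot": TCP orientation; "ft_force": force on the tool from outside, world axes, zero at the start; "wrist_torque": the same for the moment, N m; "finger_gap": finger opening in mm; "grip_force": force on a finger pad.
Only numpy, scipy, OpenCV 4.12 (cv2) and the standard library are available. Lean on these libraries where they do the work, as an engineer would, in place of code of your own. Each camera call takes 0.05 s, during which the arm holds its last target. There are 200 camera calls.

## Task

First turn the rotary rack until its one empty hook points the same way as the nose of its base plate. Then hang the round pail of mosaic tiles upright on that hook by its handle and let go, without tipping it; leave the square pail on the table where it stands.

Things in the scene. Friction and masses are not known exactly. Their poses are not given: they have to be found in the camera images.
- pail: Loose round white pail of tiles, 0.2 kg; origin under its centre, z up. Body 76 mm wide, 60 mm high. Above it a wire handle in its y-z plane: the open eye, seen through along its x axis, spans z 60 to 120 mm and is 36 mm wide at the top. A 5 mm strap (46 mm in y) closes it; on this an upright wooden grip block, 18 mm in x, 36 in y, z 125 to 163: grasp here. Alike after half a turn.
- caddy: Bystander: square white pail, 70 by 70 mm, 60 mm high, with the same handle and grip, loose on the table. Origin under its centre.
- stand: Fixed rack base, a dark steel disc 190 mm wide; origin on the turning axis at table height, z up. Its nose, a flat bar 30 mm wide, 12 mm high, points along its own -x to 200 mm. The head above has 4 level arms 90 deg apart: 8 mm bars, top at z 170 mm, with upturned ends 164 mm from the axis, top z 188. A pail hung 130 mm from the axis has its underside at z 50. Three arms carry fixed square pails.
- rotor (a joint): Angle (rad) of the rack's empty hook from the nose, counter-clockwise from above; 0 = along the nose. Starts at 0.55 to 1.25, limits -3 and 3; friction 0.2 N m, stays where left. On the axis stands the head's wooden turning grip, z 180 to 222 mm, 74 mm long along the empty arm, 14 mm thick: grasp from above and turn, or push an arm. Grips of the hung square pails reach z 213 mm.

How it is judged (in metres and radians):
On the way, in this order (a step that is already met when the one before it is completed fails the run):
1. the empty hook is turned to the nose (within 0.17 rad) (value of joint rotor between -0.17 and 0.17 rad), for 0.2 s.
2. the round pail hangs on the empty hook (contact force between pail and stand above 0.5 N and x of pail in the frame of stand between -0.175 and -0.085 m and y of pail in the frame of stand between -0.05 and 0.05 m and z of pail in the frame of stand between 0.04 and 0.065 m), for 0.2 s.
At the end, for the whole second after the job is handed in: Empty hook along the nose within 0.22 rad; the round pail hangs on it, carried by the rack 85-175 mm from the axis, within 50 mm of the nose line, underside 40-65 mm above the table, upright within 0.25 rad, at rest (below 0.05 m/s); square pail within 40 mm of its start (all of step 2 and value of joint rotor between -0.22 and 0.22 rad and angle between pail's own z axis and vertical below 0.25 rad and linear speed of pail below 0.05 m/s and distance of caddy from where it was at the start of the episode below 0.04 m); the robot touches nothing.
It fails at once if the round pail is tipped by more than 0.6 rad (angle between pail's own z axis and vertical above 0.6 rad).
It fails at once if the square pail is moved by more than 40 mm (distance of caddy from where it was at the start of the episode above 0.04 m).
It also fails if it takes over 56 s, if anything falls off the work surface, if the arm or the gripper's body presses on something with over 40 N, if the wrist force passes 120 N, or if a joint passes its speed limit or range.

## Working session

There is one attempt and no reset: what is moved stays moved. The work goes in short steps, Python scripts to look and compute and a tool call to move; the robot and the scene stay as the last step left them, time stands still between calls to the robot, and variables do not carry over. Pictures are saved under pics/ and viewed, at most 10 in all, crops included, and the job is handed in when it is done.

```bash
ls; mkdir -p pics; python3 - <<'E'
from bench import r, eyes, probe_bus
import cv2,pickle
for n in("scene","top"):
    s=eyes.snapshot(n);pickle.dump(s,open(n+"0.pkl","wb"));cv2.imwrite(f"pics/{n}0.png",s["pixels"])
    print(n,s["fx"],s["fy"],s["cx"],s["cy"],s["pose"],[k for k in s])
s=probe_bus.sense();print(s["tool_pos"],s["tcp_rot"],s["time"])
E
```

```text
bench.py
pics
scene 517.1683266583716 517.1683266583716 279.2081276638 210.06031028602533 [[ 6.50726007e-01 -4.20484893e-01  6.32256371e-01  1.08991557e+03]
 [ 7.59000427e-01  3.84079932e-01 -5.25738487e-01 -3.42574749e+02]
 [-2.17718927e-02  8.21994562e-01  5.69079014e-01  5.09544152e+02]
 [ 0.00000000e+00  0.00000000e+00  0.00000000e+00  1.00000000e+00]] ['pixels', 'fx', 'fy', 'cx', 'cy', 'pose']
top 485.0686213065423 485.0686213065423 283.653468098245 215.78438032564733 [[-2.78036644e-03  9.82518573e-01 -1.86143823e-01  3.88893870e+02]
 [-9.99724144e-01  1.61021091e-03  2.34316752e-02  9.53253764e+01]
 [ 2.33217869e-02  1.86157623e-01  9.82243063e-01  9.17939507e+02]
 [ 0.00000000e+00  0.00000000e+00  0.00000000e+00  1.00000000e+00]] ['pixels', 'fx', 'fy', 'cx', 'cy', 'pose']
[155.09957385 579.09665664 230.34302013] [-1.79904619e+02 -8.71168163e-03  1.64999336e+02] 0.1
```

View pics/scene0.png

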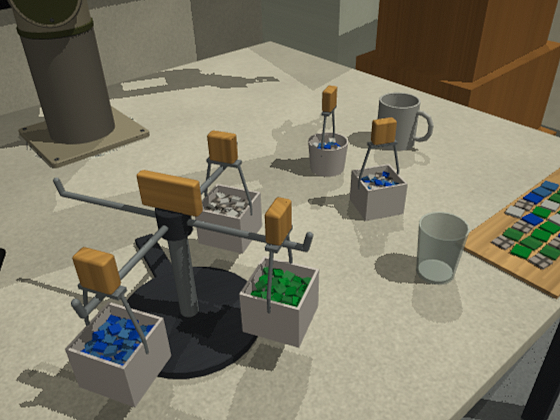

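View pics/top0.png

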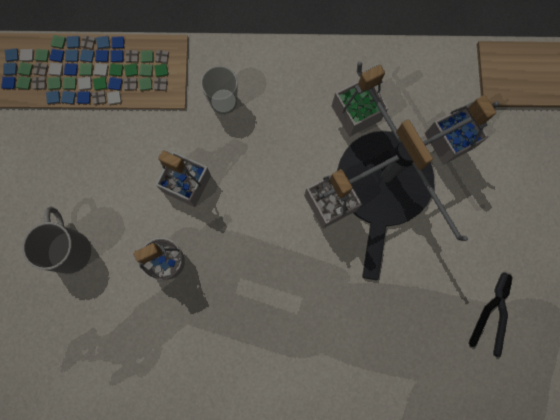

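The scene view shows the round pail's grip at about (329,98), the turning grip at (169,193), and the empty hook tip at (58,183). In the top view these are at (148,253), (414,144) and (463,238), with the nose end at (375,265).

```bash
cat > h.py <<'E'
import numpy as np,cv2,pickle
def ray(s,u,v):
    d=np.array([(u-s["cx"])/s["fx"],-(v-s["cy"])/s["fy"],-1.]);P=s["pose"]
    d=P[:3,:3]@d;return P[:3,3].copy(),d/np.linalg.norm(d)
def plane(s,u,v,z):
    o,d=ray(s,u,v);return o+d*(z-o[2])/d[2]
def tri(a,pa,b,pb):
    o1,d1=ray(a,*pa);o2,d2=ray(b,*pb)
    t=np.linalg.lstsq(np.c_[d1,-d2],o2-o1,rcond=None)[0]
    p,q=o1+t[0]*d1,o2+t[1]*d2;return (p+q)/2,np.linalg.norm(p-q)
def wood(s):
    h=cv2.cvtColor(s["pixels"],cv2.COLOR_BGR2HSV)
    m=cv2.inRange(h,(8,110,50),(22,255,255));n,l,st,c=cv2.connectedComponentsWithStats(m)
    return l,[(i,c[i].round(1),st[i]) for i in range(1,n) if st[i][4]>60]
def units(p):return np.r_[p]
E
python3 - <<'E'
from h import *
np.set_printoptions(precision=1,suppress=True)
S={n:pickle.load(open(n+"0.pkl","rb")) for n in("scene","top")}
for n,s in S.items():
    l,c=wood(s)
    for i,q,st in c:
        if st[4]<3000:
            cn=max(cv2.findContours((l==i).astype('u1'),0,2)[0],key=cv2.contourArea)
            print(n,q,st,cv2.minAreaRect(cn),cv2.approxPolyDP(cn,2.5,True)[:,0].tolist())
# nose / disc dark mask in top
s=S["top"];g=s["pixels"].max(2);m=(g<45).astype('u1');m[:100]=0
n,l,st,c=cv2.connectedComponentsWithStats(m)
for i in range(1,n):
    if st[i][4]>300:print("dark",st[i],c[i])
def crop(s,x,y,w,h,k):return cv2.resize(s["pixels"][y:y+h,x:x+w],None,fx=k,fy=k,interpolation=cv2.INTER_CUBIC)
a=crop(S["top"],320,60,190,230,2.5);b=crop(S["scene"],40,130,150,150,3)
o=np.zeros((580,800,3),'u1');a=a[:580,:470] if a.shape[0]>580 else a;o[:a.shape[0],:a.shape[1]]=a;b=b[:,:325];o[:b.shape[0],475:475+b.shape[1]]=b
cv2.imwrite("pics/crop.png",o)
E
```

```text
scene [329.   98.4] [322  86  15  26 328] ((329.0, 98.5), (25.0, 14.0), 90.0) [[335, 86], [328, 86], [323, 91], [324, 111], [330, 111], [335, 105]]
scene [383.3 130.5] [371 117  26  28 595] ((383.5, 130.5), (27.0, 25.0), 90.0) [[392, 117], [373, 120], [371, 140], [374, 144], [393, 141], [396, 121]]
scene [222.2 146.5] [207 131  31  33 832] ((222.03045654296875, 146.9263916015625), (33.34362030029297, 28.570068359375), 85.91438293457031) [[211, 131], [207, 136], [210, 159], [233, 162], [237, 157], [235, 134]]
scene [169.9 192.4] [ 137  170   66   46 2173] ((169.25, 192.74998474121094), (70.601806640625, 35.49702072143555), 11.309932708740234) [[137, 174], [142, 203], [190, 215], [201, 212], [198, 181], [145, 170]]
scene [277.8 220.8] [ 265  197   27   48 1017] ((278.0, 220.5), (47.0, 26.0), 90.0) [[288, 199], [277, 197], [265, 214], [266, 241], [280, 244], [291, 227]]
scene [ 96.5 270.1] [  72  247   49   48 1612] ((95.94171905517578, 270.2215270996094), (52.52741241455078, 39.44646072387695), 14.743562698364258) [[81, 248], [72, 258], [80, 283], [105, 293], [113, 292], [120, 282], [1
[... 732 characters left out ...]
0.6121826171875, 12.070196151733398), 21.801406860351562) [[161, 155], [163, 164], [172, 168], [181, 160], [166, 153]]
top [340.5 183.1] [331 171  21  26 307] ((340.5600891113281, 182.8476104736328), (22.863750457763672, 15.395363807678223), 58.392494201660156) [[338, 171], [331, 182], [341, 196], [351, 186], [342, 171]]
top [146.3 252.4] [135 244  23  18 212] ((146.10000610351562, 252.20001220703125), (10.28591251373291, 22.360679626464844), 63.43495178222656) [[155, 245], [136, 252], [137, 259], [140, 261], [156, 253]]
dark [ 339  131   93  149 6479] [383.1 189.6]
dark [ 25 226  39  41 928] [ 40.8 244.5]
dark [ 55 229  36  44 771] [ 76.5 253.5]
dark [ 469  273   43   84 1168] [494.8 314.2]
```

View pics/crop.png

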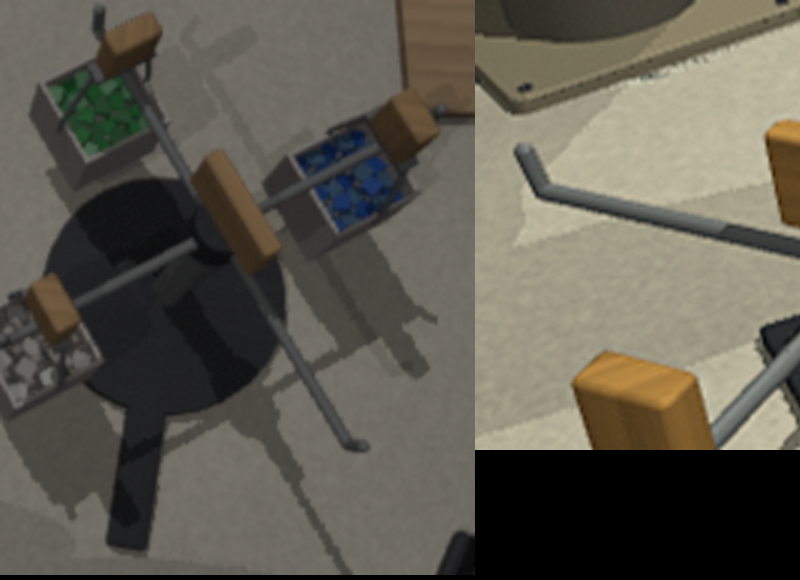

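The crop shows the hook tip at top-view (466,238) and scene (56,180). The nose end corners are at top-view (363,277) and (379,280), and its root is at (370,223) and (386,226).

```bash
python3 - <<'E'
from h import *
np.set_printoptions(precision=1,suppress=True)
S={n:pickle.load(open(n+"0.pkl","rb")) for n in("scene","top")}
T=S["top"];C=S["scene"]
for n,a,b in [("rotor grip cen",(413.6,145.1),(169.9,192.4)),("hook tip",(466,238.4),(56,179.7)),("grip corner A",(431,157),(137,174)),
 ("pail grip cen",(146.3,252.4),(329,98.4)),("caddy grip",(169.8,160.5),(383.3,130.5)),
 ("hung white grip",(340.5,183.1),(222.2,146.5)),("hung blue",(481.8,108),(96.5,270.1)),("hung green",(370.6,75.9),(277.8,220.8))]:
    p,e=tri(T,a,C,b);print(n,p,"gap",round(e,1), "yaw to axis")
e=[plane(T,*q,12)[:2] for q in[(362.8,277.2),(378.8,279.6),(370.4,223.2),(386,226.4)]]
print("nose",*e);m=(e[0]+e[1])/2;k=(e[2]+e[3])/2;d=m-k
print("end",m,"dir",d/np.linalg.norm(d),np.degrees(np.arctan2(d[1],d[0])),"width",np.linalg.norm(e[0]-e[1]))
d/=np.linalg.norm(d);print("axis est from nose",m-200*d)
# disc outline from dark mask minus nose, circle on plane
g=T["pixels"].max(2);mk=(g<45).astype('u1');mk[:100]=0;n,l,st,c=cv2.connectedComponentsWithStats(mk)
i=max(range(1,n),key=lambda i:st[i][4])
cn=max(cv2.findContours((l==i).astype('u1'),0,1)[0],key=cv2.contourArea)[:,0]
w=np.array([plane(T,*q,10)[:2] for q in cn])
best=None;rng=np.random.default_rng(0)
for _ in range(2000):
    a=w[rng.choice(len(w),3,False)];A=np.c_[2*a,np.ones(3)]
    try:x=np.linalg.solve(A,(a**2).sum(1))
    except Exception:continue
    R=np.sqrt(max(0,x[2]+x[0]**2+x[1]**2))
    if 85<R<105:
        k=(abs(np.hypot(*(w-x[:2]).T)-R)<1.5).sum()
        if best is None or k>best[0]:best=(k,x[:2],R)
print("disc",best)
for q in[(155,245),(136,252),(156,253),(140,261)]:print("pailgrip top corners @163",plane(T,*q,163))
for q in[(407,121),(397,132),(420,168),(431,157)]:print("rotgrip @222",plane(T,*q,222))
E
```

```text
rotor grip cen [ 637.5 -124.6  200.2] gap 0.5 yaw to axis
hook tip [ 493.1 -202.5  184.3] gap 0.9 yaw to axis
grip corner A [ 611.1 -145.2  220.8] gap 2.8 yaw to axis
pail grip cen [475.  294.6 142.8] gap 3.4 yaw to axis
caddy grip [627.  263.4 143.7] gap 3.5 yaw to axis
hung white grip [577.4 -10.3 193.6] gap 0.8 yaw to axis
hung blue [ 701.5 -240.1  195.5] gap 1.5 yaw to axis
hung green [754.8 -64.1 194.8] gap 3.2 yaw to axis
nose [444.3 -73.5] [ 439.8 -103.3] [546.5 -91.5] [ 540.3 -121.1]
end [442.1 -88.4] dir [-1.   0.2] 170.01902392867123 width 30.127280073380923
axis est from nose [ 639.  -123.1]
disc (np.int64(112), array([ 637.7, -124.4]), np.float64(93.72549377755567))
pailgrip top corners @163 [485.3 277.8 163. ]
pailgrip top corners @163 [474.4 306.6 163. ]
pailgrip top corners @163 [472.8 275.7 163. ]
pailgrip top corners @163 [460.4 299.7 163. ]
rotgrip @222 [ 668.3 -110.   222. ]
rotgrip @222 [650.6 -93.8 222. ]
rotgrip @222 [ 594.  -125.9  222. ]
rotgrip @222 [ 611.3 -143.5  222. ]
```

Measurements agree with the sizes given:
- Axis at (638,-124.5).
- Hook radius 164.5 mm, at 208.3°.
- Nose at 170°, so the rotor is at about 0.67 rad.
- Pail grip at (475,294.6,143).

Next I write a helper that works out the offsets in the tool's axes.

```bash
cat > go.py <<'E'
import sys,numpy as np
from bench import r, eyes, probe_bus
from scipy.spatial.transform import Rotation as R
x,y,z,w=map(float,sys.argv[1:5]);s=probe_bus.sense()
A=R.from_euler('xyz',s["tcp_rot"],degrees=True);B=R.from_euler('xyz',[180,0,w],degrees=True)
print("rot",(A.inv()*B).as_rotvec(degrees=True).round(2),"d",A.inv().apply(np.array([x,y,z])-s["tool_pos"]).round(1))
print("at",s["tool_pos"].round(1),s["tcp_rot"].round(1),"t",s["time"],"gap",s["finger_gap"],"F",np.round(s["ft_force"],1),"j",np.round(s["joint_pos"],0))
E
python3 go.py 638 -124.5 265 208.3
```

```text
rot [-9.00e-02 -4.00e-02 -4.33e+01] d [-648.6 -554.7  -33.8]
at [155.1 579.1 230.3] [-179.9   -0.   165. ] t 0.1 gap 85.75595622812699 F [ 0.7 -1.  -1.1] j [70.  8. 85.  0. 87. -5.]
```

d z: -34 up first. 14 rows needed, 8 per call. First call: half way (-320,-275,-35), rot -21.

The rows are not in the units I measure in: shifts go in shares of 75 cm and turns go in shares of 90 degrees. I convert before sending: -322 mm is -0.4293, -275 mm is -0.3667, -43 degrees is -0.4778.

Emit:
{"fn": "steer_hand", "kwargs": {"motion": [0, 0, 0, 0, 0, -0.0453, 85, 0, 0, -0.0778, -0.0613, -0.052, -0.0453, 85, 0, 0, -0.1556, -0.1227, -0.104, -0.0453, 85, 0, 0, -0.2222, -0.184, -0.156, -0.0453, 85, 0, 0, -0.2778, -0.2453, -0.208, -0.0453, 85, 0, 0, -0.3333, -0.3067, -0.26, -0.0453, 85, 0, 0, -0.4, -0.368, -0.3133, -0.0453, 85, 0, 0, -0.4778, -0.4293, -0.3667, -0.0453, 85]}}

```text
time: 1.1
tool_pos: [395.7, 228.8, 265.1]
tcp_rot: [180.0, -0.0, -151.8]
ft_force: [1.1, -0.3, -0.7]
finger_gap: 85.2
grip_force: 0.0
```

```bash
python3 go.py 638 -124.5 265 208.3
```

```text
rot [ 0.   -0.   -0.07] d [ -46.4 -425.9    0. ]
at [395.7 228.8 265.1] [ 180.    -0.  -151.8] t 1.1 gap 85.17404780109496 F [ 1.1 -0.3 -0.7] j [ 24. -16. 104.   0.  92. -95.]
```

To row units: -426 mm is -0.568, -410 mm is -0.5467.

Emit:
{"fn": "steer_hand", "kwargs": {"motion": [0, 0, 0, -0.008, -0.08, 0, 85, 0, 0, 0, -0.0173, -0.16, 0, 85, 0, 0, 0, -0.0267, -0.24, 0, 85, 0, 0, 0, -0.0347, -0.32, 0, 85, 0, 0, 0, -0.044, -0.4, 0, 85, 0, 0, 0, -0.052, -0.48, 0, 85, 0, 0, 0, -0.0613, -0.5467, 0, 85, 0, 0, 0, -0.0613, -0.568, 0, 85]}}

```text
time: 2.1
tool_pos: [636.2, -126.6, 263.7]
tcp_rot: [179.9, -0.1, -152.1]
ft_force: [-0.3, 0.3, -1.7]
finger_gap: 85.0
grip_force: 0.0
```

Emit:
{"fn": "steer_hand", "kwargs": {"motion": [0, 0, 0, 0, 0, 0, 85]}}

```text
time: 2.22
tool_pos: [635.5, -124.4, 264.3]
tcp_rot: [179.9, -0.1, -152.1]
ft_force: [0.4, 0.5, -0.0]
finger_gap: 84.8
grip_force: 0.0
```

```bash
python3 go.py 638 -124.5 185 208.3
```

```text
rot [ 0.08 -0.06 -0.37] d [-2.3 -1.4 79.3]
at [ 635.5 -124.4  264.3] [ 1.799e+02 -1.000e-01 -1.521e+02] t 2.225 gap 84.81091189172065 F [ 0.4  0.5 -0. ] j [ -16.   14.   74.    0.   92. -134.]
```

To row units: 77 mm is 0.1027, 70 mm is 0.0933.

Emit:
{"fn": "steer_hand", "kwargs": {"motion": [0, 0, 0, -0.0027, -0.0013, 0.0333, 85, 0, 0, 0, -0.0027, -0.0013, 0.0667, 85, 0, 0, 0, -0.0027, -0.0013, 0.0933, 85, 0, 0, 0, -0.0027, -0.0013, 0.1027, 85, 0, 0, 0, -0.0027, -0.0013, 0.1027, 40, 0, 0, 0, -0.0027, -0.0013, 0.1027, 10, 0, 0, 0, -0.0027, -0.0013, 0.1027, 5, 0, 0, 0, -0.0027, -0.0013, 0.1027, 5], "squeeze": 40}}

```text
time: 3.22
tool_pos: [638.7, -124.8, 189.2]
tcp_rot: [-179.9, 0.1, -152.0]
ft_force: [1.6, 8.0, -13.7]
finger_gap: 13.2
grip_force: 40.7
```

Emit:
{"fn": "steer_hand", "kwargs": {"motion": [0, 0, 0, 0, 0, 0, 5, 0, 0, 0, 0, 0, 0, 5, 0, 0, 0, 0, 0, 0, 5]}}

```text
time: 3.6
tool_pos: [638.7, -124.7, 189.2]
tcp_rot: [-179.9, 0.1, -152.0]
ft_force: [3.1, -4.9, 2.4]
finger_gap: 13.2
grip_force: 43.8
```

```bash
python3 go.py 638 -124.5 187 170
```

```text
rot [-0.09  0.11 37.97] d [0.5 0.5 2.2]
at [ 638.7 -124.7  189.2] [-1.799e+02  1.000e-01 -1.520e+02] t 3.6 gap 13.198542204217834 F [ 3.1 -4.9  2.4] j [ -16.   16.   80.   -0.   84. -134.]
```

To row units: 38 degrees is 0.4222.

Emit:
{"fn": "steer_hand", "kwargs": {"motion": [0, 0, 0.0667, 0, 0, 0, 5, 0, 0, 0.1333, 0, 0, 0, 5, 0, 0, 0.2, 0, 0, 0, 5, 0, 0, 0.2667, 0, 0, 0, 5, 0, 0, 0.3333, 0, 0, 0, 5, 0, 0, 0.3889, 0, 0, 0, 5, 0, 0, 0.4222, 0, 0, 0, 5, 0, 0, 0.4222, 0, 0, 0, 5], "squeeze": 60}}

```text
time: 4.6
tool_pos: [638.7, -124.8, 189.2]
tcp_rot: [-179.9, 0.1, 169.9]
ft_force: [2.8, -4.3, 2.9]
finger_gap: 13.1
grip_force: 59.1
```

Emit:
{"fn": "steer_hand", "kwargs": {"motion": [0, 0, 0, 0, 0, 0, 5, 0, 0, 0, 0, 0, 0, 5]}}

```text
time: 4.85
tool_pos: [638.7, -124.8, 189.2]
tcp_rot: [-180.0, 0.1, 169.9]
ft_force: [3.7, -4.1, 2.8]
finger_gap: 13.3
grip_force: 59.1
```

```bash
python3 go.py 638 -124.5 187 170;  python3 - <<'E'
from bench import r, eyes, probe_bus
import cv2,pickle
for n in("scene","top"):
    s=eyes.snapshot(n);pickle.dump(s,open(n+"1.pkl","wb"))
    if n=="top":cv2.imwrite("pics/top1.png",cv2.resize(s["pixels"][50:290,300:560],None,fx=2.3,fy=2.3))
E
```

```text
rot [-0.05  0.14 -0.05] d [0.8 0.2 2.2]
at [ 638.7 -124.8  189.2] [-1.800e+02  1.000e-01  1.699e+02] t 4.85 gap 13.255126014256428 F [ 3.7 -4.1  2.8] j [-16.  16.  80.  -0.  84. -95.]
```

View pics/top1.png

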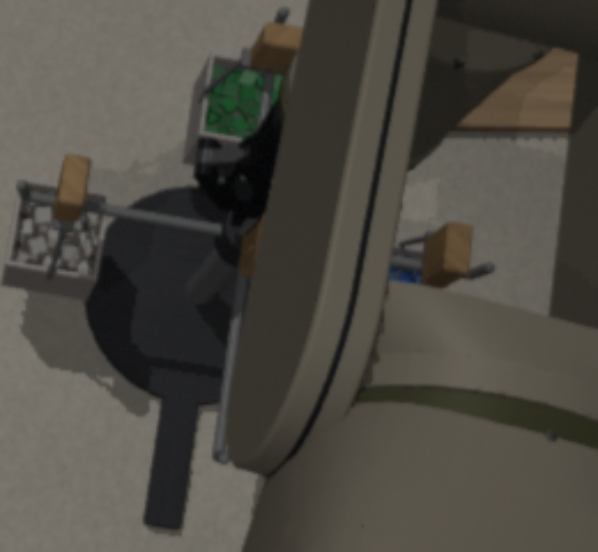

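The crop shows the empty arm now lying parallel to the nose, with its tip at crop (221,458). I release and rise.

To row units: -80 mm is -0.1067, -60 mm is -0.08.

Emit:
{"fn": "steer_hand", "kwargs": {"motion": [0, 0, 0, 0, 0, 0, 40, 0, 0, 0, 0, 0, 0, 85, 0, 0, 0, 0, 0, 0, 85, 0, 0, 0, 0, 0, 0, 85, 0, 0, 0, 0, 0, -0.0333, 85, 0, 0, 0, 0, 0, -0.08, 85, 0, 0, 0, 0, 0, -0.1067, 85, 0, 0, 0, 0, 0, -0.1067, 85]}}

```text
time: 5.95
tool_pos: [639.0, -124.1, 270.5]
tcp_rot: [-180.0, 0.2, 170.0]
ft_force: [0.6, -0.6, -0.2]
finger_gap: 84.8
grip_force: 0.0
```

```bash
python3 go.py 475 294.6 265 111
```

```text
rot [ 0.1   0.21 59.01] d [234.2 383.9   4.4]
at [ 639.  -124.1  270.5] [-180.     0.2  170. ] t 5.95 gap 84.76567891953906 F [ 0.6 -0.6 -0.2] j [-16.  14.  73.   0.  92. -96.]
```

To row units: 370 mm is 0.4933, 340 mm is 0.4533, 59 degrees is 0.6556.

Emit:
{"fn": "steer_hand", "kwargs": {"motion": [0, 0, 0.0556, 0.0267, 0.04, 0, 85, 0, 0, 0.1444, 0.0733, 0.1067, 0, 85, 0, 0, 0.2333, 0.1133, 0.18, 0, 85, 0, 0, 0.3222, 0.1533, 0.2533, 0, 85, 0, 0, 0.4111, 0.1933, 0.32, 0, 85, 0, 0, 0.5, 0.2333, 0.3867, 0, 85, 0, 0, 0.5889, 0.2733, 0.4533, 0, 85, 0, 0, 0.6556, 0.2933, 0.4933, 0, 85]}}

```text
time: 6.95
tool_pos: [483.5, 280.9, 266.3]
tcp_rot: [-179.9, -0.0, 110.9]
ft_force: [0.8, -0.1, 0.2]
finger_gap: 85.2
grip_force: 0.0
```

```bash
python3 go.py 475 294.6 265 111;  python3 - <<'E'
from bench import r, eyes, probe_bus
import cv2,pickle
for n in("scene","top"):
    s=eyes.snapshot(n);pickle.dump(s,open(n+"2.pkl","wb"))
    cv2.imwrite(f"pics/{n}2.png",s["pixels"])
E
```

```text
rot [-0.15 -0.02 -0.11] d [15.8 -3.   1.3]
at [483.5 280.9 266.3] [-179.9   -0.   110.9] t 6.95 gap 85.18673285194865 F [ 0.8 -0.1  0.2] j [25.  1. 89.  0. 91.  4.]
```

View pics/scene2.png

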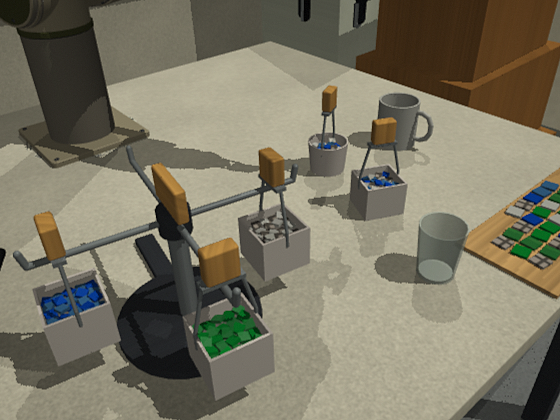

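View pics/top2.png

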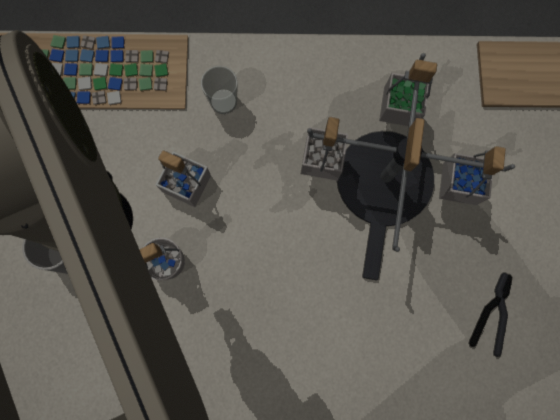

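The scene view shows the hook tip at about (130,150), and the top view shows it at (397,249). The pail is unmoved.

```bash
python3 - <<'E'
from h import *
np.set_printoptions(precision=1,suppress=True)
T=pickle.load(open("top2.pkl","rb"));C=pickle.load(open("scene2.pkl","rb"))
p,e=tri(T,(397,248),C,(130,150));print(p,e,np.degrees(np.arctan2(p[1]+124.5,p[0]-638)))
l,c=wood(T)
for i,q,s in c:
    if s[4]<3000:print(q)
C0=pickle.load(open("scene0.pkl","rb"));T0=pickle.load(open("top0.pkl","rb"))
for q in[(335,86),(328,86),(323,91)]:print(plane(C0,*q,163))
# pail rim ellipse centre estimate & body: handle direction from grip
cv2.imwrite("pics/pail.png",np.hstack([cv2.resize(C0["pixels"][80:180,300:400],(390,390),interpolation=2),cv2.resize(T0["pixels"][220:300,115:195],(390,390),interpolation=2)]))
E
```

```text
[478.7 -95.9 180.9] 0.8935834847372115 169.80764042858883
[421.5  70.8]
[331.5 129.9]
[412.4 145.6]
[493.8 160.1]
[170.2 162.4]
[150.5 252.3]
[476.1 305.4 163. ]
[467.4 296.4 163. ]
[478.  273.4 163. ]
```

View pics/pail.png

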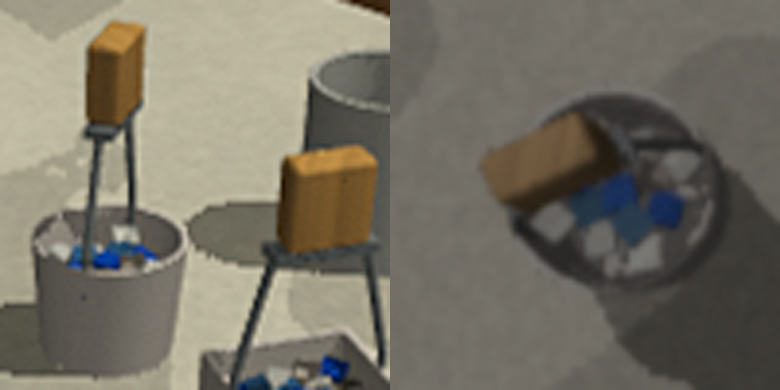

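The crop shows the grip's long edges from crop (480,160) to (578,112), a yaw of about 114°. The pail rim is centred near top-view (162,259).

```bash
python3 - <<'E'
from h import *
T0=pickle.load(open("top0.pkl","rb"));C0=pickle.load(open("scene0.pkl","rb"))
print(plane(T0,162,259.2,60),tri(T0,(162,259.2),C0,(300+110/3.9,80+242/3.9)))
E
python3 go.py 474.5 293.5 134 114
```

```text
[473.34408176 289.28548501  60.        ] (array([474.94683728, 291.83318336,  54.97134673]), np.float64(3.489941909793732))
rot [-0.16 -0.06 -2.91] d [ 14.2  -3.6 132.2]
at [483.4 281.6 266.2] [-1.798e+02 -1.000e-01  1.111e+02] t 7.05 gap 84.91127820155545 F [ 0.5 -0.5 -0. ] j [25.  1. 89.  0. 91.  4.]
```

To row units: 132 mm is 0.176, 125 mm is 0.1667, -3 degrees is -0.0333.

Emit:
{"fn": "steer_hand", "kwargs": {"motion": [0, 0, -0.0333, 0.0173, -0.004, 0, 85, 0, 0, -0.0333, 0.0173, -0.004, 0.06, 85, 0, 0, -0.0333, 0.0173, -0.004, 0.1133, 85, 0, 0, -0.0333, 0.0173, -0.004, 0.1467, 85, 0, 0, -0.0333, 0.0173, -0.004, 0.1667, 85, 0, 0, -0.0333, 0.0173, -0.004, 0.176, 85, 0, 0, -0.0333, 0.0173, -0.004, 0.176, 60, 0, 0, -0.0333, 0.0173, -0.004, 0.176, 40], "squeeze": 30}}

```text
time: 8.05
tool_pos: [478.9, 290.1, 137.6]
tcp_rot: [179.9, -0.0, 114.0]
ft_force: [-0.2, 0.5, 0.4]
finger_gap: 51.1
grip_force: 0.0
```

Emit:
{"fn": "steer_hand", "kwargs": {"motion": [0, 0, 0, 0, 0, 0, 25, 0, 0, 0, 0, 0, 0, 12, 0, 0, 0, 0, 0, 0, 8, 0, 0, 0, 0, 0, 0, 8, 0, 0, 0, 0, 0, 0, 8], "squeeze": 30}}

```text
time: 8.68
tool_pos: [478.1, 290.1, 137.0]
tcp_rot: [180.0, -0.0, 114.0]
ft_force: [-4.1, -0.0, 6.4]
finger_gap: 17.6
grip_force: 29.0
```

```bash
python3 go.py 474.5 292 134 114
```

```text
rot [ 0.02 -0.03  0.01] d [ 3.2 -2.5  3. ]
at [478.1 290.1 137. ] [180.  -0. 114.] t 8.675 gap 17.617225853877986 F [-4.1 -0.   6.4] j [26.  5. 98.  0. 77.  2.]
```

To row units: -86 mm is -0.1147, -82 mm is -0.1093.

Emit:
{"fn": "steer_hand", "kwargs": {"motion": [0, 0, 0, 0, 0, 0, 8, 0, 0, 0, 0, 0, -0.0067, 8, 0, 0, 0, 0, 0, -0.02, 8, 0, 0, 0, 0, 0, -0.0427, 8, 0, 0, 0, 0, 0, -0.0693, 8, 0, 0, 0, 0, 0, -0.0933, 8, 0, 0, 0, 0, 0, -0.1093, 8, 0, 0, 0, 0, 0, -0.1147, 8], "squeeze": 50}}

```text
time: 9.68
tool_pos: [478.6, 290.0, 223.6]
tcp_rot: [179.9, -0.0, 114.0]
ft_force: [-0.5, -0.3, -2.3]
finger_gap: 16.9
grip_force: 49.5
```

```bash
python3 go.py 400.6 -82.6 223 80
```

```text
rot [ 1.0e-01 -3.0e-02  3.4e+01] d [-3.087e+02 -2.228e+02  2.000e-01]
at [478.6 290.  223.6] [179.9  -0.  114. ] t 9.675 gap 16.88593893886334 F [-0.5 -0.3 -2.3] j [26.  1. 93. -0. 86.  2.]
```

To row units: -160 mm is -0.2133, -134 mm is -0.1787, 20 degrees is 0.2222.

Emit:
{"fn": "steer_hand", "kwargs": {"motion": [0, 0, 0, -0.0067, -0.0053, 0, 8, 0, 0, 0.0222, -0.0227, -0.016, 0, 8, 0, 0, 0.0556, -0.048, -0.0347, 0, 8, 0, 0, 0.0889, -0.0773, -0.056, 0, 8, 0, 0, 0.1222, -0.1093, -0.08, 0, 8, 0, 0, 0.1556, -0.144, -0.104, 0, 8, 0, 0, 0.1889, -0.1787, -0.1293, 0, 8, 0, 0, 0.2222, -0.2133, -0.1533, 0, 8], "squeeze": 50}}

```text
time: 10.68
tool_pos: [437.0, 95.0, 221.4]
tcp_rot: [-179.9, 0.0, 93.8]
ft_force: [0.5, -0.5, -3.3]
finger_gap: 17.5
grip_force: 49.5
```

Emit:
{"fn": "steer_hand", "kwargs": {"motion": [0, 0, 0.0222, -0.012, -0.0347, 0, 8]}}

```text
time: 10.8
tool_pos: [412.1, 83.7, 221.5]
tcp_rot: [-179.9, 0.0, 91.7]
ft_force: [-0.3, -0.5, -2.9]
finger_gap: 16.7
grip_force: 49.6
```

```bash
python3 go.py 400.6 -82.6 223 80
```

```text
rot [-0.05  0.05 11.7 ] d [-165.9  -16.4   -1.4]
at [412.1  83.7 221.5] [-179.9    0.    91.7] t 10.8 gap 16.666345538008073 F [-0.3 -0.5 -2.9] j [  5. -21. 113.  -0.  89.   3.]
```

To row units: -166 mm is -0.2213, -160 mm is -0.2133, 12 degrees is 0.1333.

Emit:
{"fn": "steer_hand", "kwargs": {"motion": [0, 0, 0.0111, -0.0213, -0.0013, -0.0013, 8, 0, 0, 0.0333, -0.056, -0.004, -0.0013, 8, 0, 0, 0.0556, -0.0933, -0.008, -0.0013, 8, 0, 0, 0.0778, -0.1307, -0.012, -0.0013, 8, 0, 0, 0.1, -0.1653, -0.016, -0.0013, 8, 0, 0, 0.1222, -0.1947, -0.0187, -0.0013, 8, 0, 0, 0.1333, -0.2133, -0.0213, -0.0013, 8, 0, 0, 0.1333, -0.2213, -0.0213, -0.0013, 8]}}

```text
time: 11.8
tool_pos: [402.1, -81.1, 222.9]
tcp_rot: [-180.0, -0.0, 79.9]
ft_force: [-0.1, -0.1, -2.2]
finger_gap: 17.7
grip_force: 49.6
```

Emit:
{"fn": "steer_hand", "kwargs": {"motion": [0, 0, 0, 0, 0, 0, 8, 0, 0, 0, 0, 0, 0, 8, 0, 0, 0, 0, 0, 0, 8]}}

```text
time: 12.18
tool_pos: [402.7, -79.9, 223.3]
tcp_rot: [-180.0, -0.0, 80.1]
ft_force: [0.8, 0.3, -2.4]
finger_gap: 17.2
grip_force: 49.6
```

```bash
python3 go.py 517.9 -103.3 223 80; python3 - <<'E'
from bench import r, eyes, probe_bus
import cv2,pickle,numpy as np
o=[]
for n in("scene","top"):
    s=eyes.snapshot(n);pickle.dump(s,open(n+"3.pkl","wb"));o.append(s["pixels"])
cv2.imwrite("pics/both3.png",np.hstack([o[0][60:360,:400],o[1][60:360,160:560]]))
E
```

```text
rot [-0.   -0.01  0.06] d [ -3.1 117.5   0.3]
at [402.7 -79.9 223.3] [-180.    -0.    80.1] t 12.175 gap 17.216789812784885 F [ 0.8  0.3 -2.4] j [-18. -23. 114.   0.  89.  -8.]
```

View pics/both3.png

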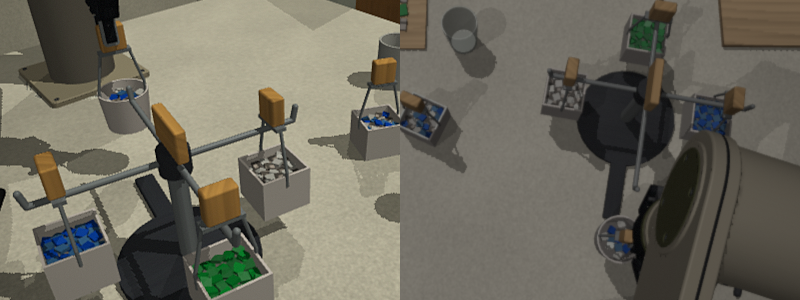

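The pictures show the pail hanging upright in the gripper, with its handle just outside the hook tip at left-crop (128,92). I slide it inward along the arm.

To row units: 76 mm is 0.1013, 64 mm is 0.0853.

Emit:
{"fn": "steer_hand", "kwargs": {"motion": [0, 0, 0, -0.0067, 0, 0, 8, 0, 0, 0, -0.0067, 0.008, 0, 8, 0, 0, 0, -0.0067, 0.0213, 0, 8, 0, 0, 0, -0.0067, 0.0373, 0, 8, 0, 0, 0, -0.0067, 0.0533, 0, 8, 0, 0, 0, -0.0067, 0.0693, 0, 8, 0, 0, 0, -0.0067, 0.0853, 0, 8, 0, 0, 0, -0.0067, 0.1013, 0, 8]}}

```text
time: 13.28
tool_pos: [477.4, -98.7, 223.2]
tcp_rot: [-180.0, 0.0, 80.0]
ft_force: [-0.2, -0.2, -2.9]
finger_gap: 16.8
grip_force: 49.6
```

Emit:
{"fn": "steer_hand", "kwargs": {"motion": [0, 0, 0, 0, 0.016, 0, 8, 0, 0, 0, 0, 0.032, 0, 8, 0, 0, 0, 0, 0.0453, 0, 8, 0, 0, 0, 0, 0.0533, 0, 8, 0, 0, 0, 0, 0.0547, 0, 8, 0, 0, 0, 0, 0.0547, 0, 8]}}

```text
time: 14.02
tool_pos: [516.8, -105.6, 223.3]
tcp_rot: [-180.0, -0.0, 80.0]
ft_force: [-1.5, 0.6, -2.5]
finger_gap: 17.0
grip_force: 49.6
```

```bash
python3 go.py 517.9 -103.3 187 80; python3 - <<'E'
from bench import r, eyes, probe_bus
import cv2,pickle,numpy as np
o=[]
for n in("scene","top"):
    s=eyes.snapshot(n);pickle.dump(s,open(n+"4.pkl","wb"));o.append(s["pixels"])
cv2.imwrite("pics/both4.png",np.hstack([cv2.resize(o[0][90:290,50:250],(400,400)),cv2.resize(o[1][100:300,320:520],(400,400))]))
E
```

```text
rot [-0.02 -0.   -0.  ] d [ 2.5  0.7 36.3]
at [ 516.8 -105.6  223.3] [-180.   -0.   80.] t 14.025 gap 16.96430647620892 F [-1.5  0.6 -2.5] j [-17.  -4.  97.  -0.  86.  -7.]
```

View pics/both4.png

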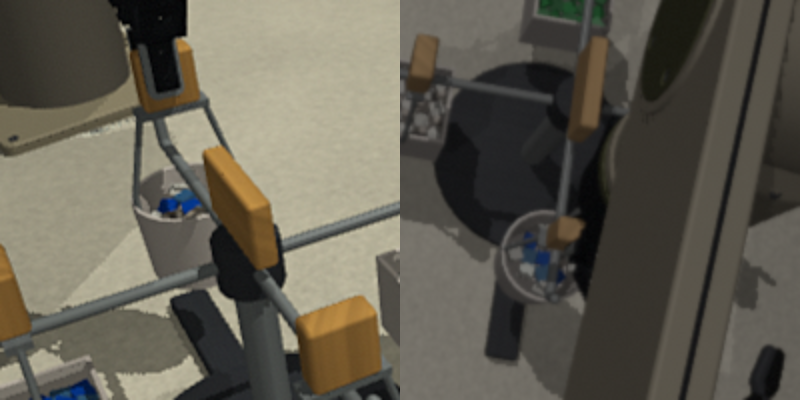

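The arm passes through the handle's eye, with the hook tip at left-crop (155,122) between the wires and under the strap. I lower the pail.

To row units: 37 mm is 0.0493, 36 mm is 0.048.

Emit:
{"fn": "steer_hand", "kwargs": {"motion": [0, 0, 0, 0.0013, 0, 0.0067, 8, 0, 0, 0, 0.0013, 0, 0.0173, 8, 0, 0, 0, 0.0013, 0, 0.028, 8, 0, 0, 0, 0.0013, 0, 0.0373, 8, 0, 0, 0, 0.0013, 0, 0.0427, 8, 0, 0, 0, 0.0013, 0, 0.0453, 8, 0, 0, 0, 0.0013, 0, 0.048, 8, 0, 0, 0, 0.0013, 0, 0.0493, 8]}}

```text
time: 15.12
tool_pos: [517.3, -104.7, 186.7]
tcp_rot: [180.0, 0.0, 80.0]
ft_force: [-2.3, 0.3, 3.8]
finger_gap: 17.3
grip_force: 50.4
```

```bash
python3 go.py 517.9 -103.3 187 80
```

```text
rot [0.03 0.   0.  ] d [ 1.5  0.3 -0.3]
at [ 517.3 -104.7  186.7] [180.   0.  80.] t 15.125 gap 17.270115529421883 F [-2.3  0.3  3.8] j [-17.  -2. 100.   0.  82.  -7.]
```

To row units: -50 mm is -0.0667, -30 mm is -0.04.

Emit:
{"fn": "steer_hand", "kwargs": {"motion": [0, 0, 0, 0, 0, 0, 22, 0, 0, 0, 0, 0, 0, 28, 0, 0, 0, 0, 0, 0, 32, 0, 0, 0, 0, 0, 0, 32, 0, 0, 0, 0, 0, -0.008, 32, 0, 0, 0, 0, 0, -0.0213, 32, 0, 0, 0, 0, 0, -0.04, 32, 0, 0, 0, 0, 0, -0.0667, 32]}}

```text
time: 16.12
tool_pos: [517.1, -104.7, 237.5]
tcp_rot: [-180.0, -0.0, 80.0]
ft_force: [0.1, 0.4, 0.1]
finger_gap: 32.1
grip_force: 0.0
```

Emit:
{"fn": "steer_hand", "kwargs": {"motion": [0, 0, 0, 0, 0, -0.04, 32, 0, 0, 0, 0, -0.0267, -0.08, 32, 0, 0, 0, 0, -0.08, -0.1067, 32, 0, 0, 0, 0, -0.08, -0.1067, 32, 0, 0, 0, 0, -0.08, -0.1067, 32, 0, 0, 0, 0, -0.08, -0.1067, 32, 0, 0, 0, 0, -0.08, -0.1067, 32, 0, 0, 0, 0, -0.08, -0.1067, 32]}}

```text
time: 17.12
tool_pos: [458.1, -94.2, 315.7]
tcp_rot: [-179.9, -0.0, 80.0]
ft_force: [-0.5, -0.3, -0.3]
finger_gap: 31.8
grip_force: 0.0
```

```bash
python3 - <<'E'
from bench import r, eyes, probe_bus
import cv2,pickle,numpy as np
from h import *
o=[]
S={}
for n in("scene","top"):
    s=S[n]=eyes.snapshot(n);pickle.dump(s,open(n+"5.pkl","wb"));o.append(s["pixels"])
    print(n,[c[1] for c in wood(s)[1] if c[2][4]<3000])
cv2.imwrite("pics/both5.png",np.hstack([o[0][60:360,:400],o[1][60:360,160:560]]))
E
```

```text
scene [array([383.4, 130.5]), array([157. , 176.5]), array([271.2, 166.7]), array([ 49.2, 235.5]), array([219.1, 261.9])]
top [array([422.2,  68.6]), array([330.8, 132. ]), array([413.3, 145.8]), array([169.5, 160.6]), array([400.6, 221. ])]
```

View pics/both5.png

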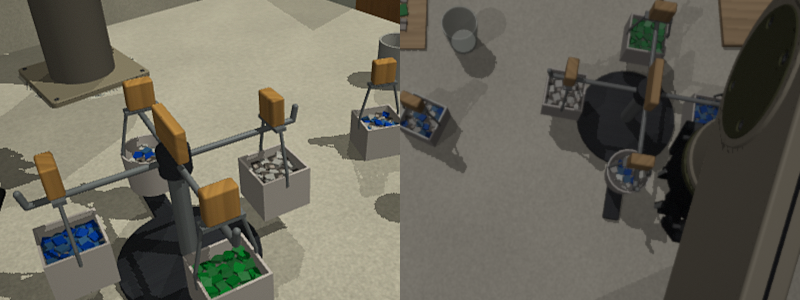

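The pail's grip stands at left-crop (138,94) and right-crop (641,161). The pail hangs upright on the arm with the gripper clear and the square pail unmoved. I check its position numerically and hand in if it fits.

```bash
python3 - <<'E'
from bench import r, eyes, probe_bus
from h import *
T=pickle.load(open("top5.pkl","rb"));C=pickle.load(open("scene5.pkl","rb"))
p,e=tri(T,(400.6,221),C,(138.5,155));q=p[:2]-[638,-124.5];n=np.array([-.985,.1736])
a,b=q@n,q[0]*n[1]-q[1]*n[0];print(p,e,"along",a,"across",b)
if 95<a<165 and abs(b)<40 and 180<p[2]<208: print(r.hand_in())
E
```

```text
[ 518.63721784 -101.35202519  191.2623529 ] 0.633637161991349 along 121.59082885442182 across 2.079376203323818
the job is handed in; nothing more can be done
None
```

The job is handed in (verdict not shown): in the last pictures the round pail hangs upright on the empty hook, now turned to the nose, 122 mm from the axis and 2 mm off the nose line; the gripper is clear and the square pail looks unmoved.

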